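# Find the push-and-turn cap and lock it on the tablet jar

### The arm

A 7-joint arm with a two-finger parallel gripper is mounted at the origin on the work surface. World frame = base frame: x ahead of the robot, y to its left, z up, the work surface at z = 0. Lengths are in m, angles in rad, forces in N, time in s.
With the tool pointing down it reaches from about 0.4 to 0.85 m from the base axis. Payload 10.4 kg.
Tool frame: the origin (TCP) lies between the finger pads; the fingertips stand r.nose_length ahead of it and the grasp point (between the pads) lies 6 mm ahead of it (r.nose_length is the distance from the TCP to the fingertips, in m); z points along the fingers, x is the direction in which the jaws open and shut, and the axes are right-handed (so a half turn about z gives the same grasp; the last joint's range is limited). The gripper opens to 87 mm and grips with 3 to 60 N. Pads are 19 mm wide; open, the fingers measure 117 mm over their backs; the gripper's body (75 mm by 190 mm) begins 51 mm behind the grasp point.
Start: joints at [1.247, 0.332, -0.065, 1.46, 0.022, 1.35, -0.088], TCP at [0.185, -0.597, 0.248] pointing down, gripper open.
Joint ranges: [-2.6, 2.6], [-0.5, 2.12], [-1.47, 1.34], [0.16, 2.42], [-1.27, 4.41], [0.06, 2.06], [-2.6, 2.6]. Speed limits (rad/s): [2.22, 2.22, 2.79, 2.79, 3.14, 3.14, 3.14].

### API

Orientations are given as a unit quaternion [x, y, z, w].
In Python, from bench import r gives the robot as it stands. The module is installed in compiled form; this text tells all that it offers.
- The arm moves only by the shell command python3 -m creep 'ROWS' [OPENING] [FORCE]. ROWS is JSON, a list of rows, each an object of numbers: "x", "y", "z": the shift along the world's x, y, z in m; "spin": the turn about the world's z in degrees. In form: [{"x": .., "y": .., "z": .., "spin": ..}, ...]. A call has 1 to 12 rows; each row is the pose to reach, as a shift and turn from the pose commanded when the call began; what a row does not reach only later rows make up. A row lasts 1/8 s, in which the tool goes at most 62.5 mm and 10.7 degrees, less where a joint would pass 70% of its speed; a pose out of reach is approached as far as the arm can. A call with a gripper value outside its range is refused whole. OPENING is the finger opening in m, from 0 to 0.087, set as the call begins (- or left out, the last holds). The fingers move at their own pace and stop on an object; FORCE is the grip in N (left out, the last holds). Time passes only in rows, so rows that repeat a pose let the fingers close. It gives the time, the measured TCP pose, the force and the opening at its end, in the units of the state.
- r.read_state(): the state, without advancing time (a new reading comes with each control period).
- r.camera(name): name is "scene" or "top" or "wrist"; returns a dict with "pixels" (384x512x3 uint8, blue, green, red), "z_map" (384x512 float32, m along the optical axis (not along the pixel's ray), 0 where there is no reading), "K" (3x3 intrinsics, pixels), "k1" (the pictures are not rectified: a ray, as slopes to the right and down, at radius r is drawn at 1 + k1 r^2 times it, then the intrinsics apply), "R" (3x3) and "t" (3): a world point X has camera coordinates R X + t. Camera axes: x right, y down, z forward; pixel columns grow to the right and rows downward; lengths in m; the calibration is good to about 2 mm. A picture is of the moment at which its call begins.
- r.close_job(): hands the job in, once; it reports no verdict.
The state is a dict: "time": time; "joint_positions": joint angles; "joint_vel": joint speeds; "joint_torque": joint torques, N m; "ee_pos": TCP position; "eef_rot": TCP orientation; "ft_force": force on the tool from outside, world axes, zero at the start; "torque": the same for the moment, N m; "width": finger opening in m.
Only numpy, scipy, OpenCV 4.12 (cv2) and the standard library are available. Lean on these libraries where they do the work, as an engineer would, in place of code of your own. Each camera call takes 0.05 s, during which the arm holds its last target. There are 200 camera calls.

### The job

The open tablet jar's push-and-turn cap is in one of the two pockets of the desk organiser. Slide the wooden cover all the way back onto the organiser's flat deck and leave it lying there, take out the cap with the grip bar (leave the plain round cap in its pocket), and lock it on the jar: lugs into the collar's slots, press down against the spring, turn it clockwise about sixty degrees to the stop, and let it spring up so the lugs catch, then let go. Leave the other things on the desk where they are.

Things in the scene. Friction and masses are not known exactly. Their poses are not given: they have to be found in the camera images.
- cover_ridge (a point): Centre of the upright grip ridge (14 mm in x, 50 mm in y, 26 mm high) on the loose light-wood cover plate, 110 (x) by 207 (y) by 5 mm, 0.12 kg, whose underside is 18 mm below this point. x points to the deck, y along the ridge, z up. The plate lies on the organiser between low side rails (3 mm play each side) and slides along x from over the pockets to the deck's far lip, about 110 mm.
- organiser: Fixed white organiser, 230 (x) by 225 (y) mm, origin at its underside's centre. Two pockets, 100 (x) by 103 (y) mm, floor at z 6, rim at z 54, centred at x -59, y -55 and +55 mm; beyond them a flat deck at z 54 mm from x -9 to +109 mm, then a lip 8 mm high. The cover's ridge starts at about x -57 mm and is fully back at x +54 mm.
- cap_center (a point): Jar's cap, white, 44 mm high, about 50 g; this point is on its axis 22 mm above its underside. A plug 43 mm in diameter, 20 mm high, carries an upright grip bar 42 mm long (x), 16 mm wide (y), 24 mm high. Two lugs, 12 mm wide, 4 mm thick, stick out at the underside along +x and -x to 61 mm overall. z up; a half turn is the same. Starts upright in a pocket.
- plain_cap: Plain round white screw cap, 42 mm in diameter, 18 mm high, no bar, in the other pocket; origin at the centre of its underside. Not needed.
- jar_mouth (a point): Centre of the white tablet jar's mouth, level with its collar's top, 100 mm above the desk, z up. The jar (collar 76 mm, suction foot 92 mm) is fixed to the desk. Inside the collar is an inward rim (bore 48 mm, channel beneath 66 mm) with two opposite entry slots. x points to a catch: a locked cap has lugs and bar along x, underside 8 mm below and centre point 14 mm above this point.
- jar_slot (a point): One of the two entry slots in the collar's rim, 18 to 24 mm wide, at the collar's top, 28 mm from jar_mouth; the other is opposite. It lies 60 degrees counter-clockwise, seen from above, from jar_mouth's x axis. The lugs enter here; turned 60 degrees clockwise (about 5 degrees play, then a solid stop) they lie under the catches.
- spring_plate (a joint): Grey sprung plate in the jar, 0 at rest, grows downwards to 0.011 m. At rest its top, where the cap's underside lands, is 6 mm below the collar top. Yields from 5 N, plus 0.8 N per mm. Turning needs the cap pressed at least 5 mm (7 to 9 is safe) to pass under a tooth beside each slot; let up at the stop, the cap rises under the catches (joint about 0.002).
- lotion: Small yellow lotion bottle, 36 mm in diameter, 85 mm high, about 110 mm from the jar's axis; origin at its underside. Bystander.
- eraser: White eraser, 45 by 21 by 12 mm, between jar and organiser; origin at its underside. Bystander.
- mug: Dark steel mug, 80 mm wide, 95 mm high; origin at its underside. Bystander.
- water: Clear water bottle with red cap, 66 mm wide, 215 mm high; origin at its underside. Bystander.
There are look-alikes about, which are no part of the job. There is more than one size of the part that bears cover_ridge; the job needs the larger.

How it is judged:
On the way, in this order (a step that is already met when the one before it is completed fails the run):
1. the cover is slid back onto the deck, off the pockets (x of cover_ridge in the frame of organiser between 0.035 and 0.08 m and z of cover_ridge in the frame of organiser between 0.067 and 0.077 m and angle between cover_ridge's own z axis and vertical below 0.06 rad), for 0.2 s.
2. the cap with the grip bar is lifted out of its pocket (height (world z) of cap_center above 0.085 m), for 0.1 s.
3. the cap is locked on the jar (horizontal distance between cap_center and jar_mouth below 0.0045 m and angle between the x axis of cap_center and the x axis of jar_mouth, either way round below 0.2 rad and angle between cap_center's own z axis and vertical below 0.12 rad and z of cap_center in the frame of jar_mouth between 0.0125 and 0.0157 m), for 0.2 s.
At the end, for the whole second after the job is handed in: Cap upright in the jar's collar, within 4.5 mm of its axis, lugs within 0.2 rad of the jar's x axis, sprung up into the catches (centre 12.5 to 15.7 mm above the collar top); cover flat on the organiser, ridge 35 to 80 mm beyond its middle; plain cap still in its pocket (all of step 1 and all of step 3 and z of plain_cap in the frame of organiser below 0.04 m); the robot touches nothing.
It fails at once if another thing on the desk is moved more than 40 mm (distance of any of lotion, eraser, mug, water from where it was at the start of the episode above 0.04 m).
It fails at once if the plain cap is taken out of its pocket (z of plain_cap in the frame of organiser above 0.04 m).
It also fails if it takes over 61 s, if anything falls off the work surface, if the arm or the gripper's body presses on something with over 40 N, if the wrist force passes 120 N, or if a joint passes its speed limit or range.

## Working session

There is one attempt and no reset: what is moved stays moved. The work goes in short steps, Python scripts to look and compute and a shell command to move; the robot and the scene stay as the last step left them, time stands still between calls to the robot, and variables do not carry over. Pictures are saved under pics/ and viewed, about 8 in all and at most 12, crops included, and the job is handed in when it is done.

```bash
mkdir -p pics; cat > h.py <<'E'
import numpy as np, cv2
from bench import r
def world(c):
    "HxWx3 world points for every pixel"
    H,W=c["z_map"].shape; K=np.array(c["K"]);R=np.array(c["R"]);t=np.array(c["t"])
    u,v=np.meshgrid(np.arange(W),np.arange(H))
    p=cv2.undistortPoints(np.stack([u,v],-1).reshape(-1,1,2).astype(np.float64),K,np.array([c["k1"],0,0,0.])).reshape(H,W,2)
    z=c["z_map"][...,None]
    P=np.concatenate([p*z,z],-1)
    Q=(P-t)@R
    Q[c["z_map"]<=0]=np.nan
    return Q
E
python3 - <<'E'
from h import *
print(r.nose_length, r.read_state())
for n in("top","scene"):
    c=r.camera(n); np.savez(n,**{k:np.array(v) for k,v in c.items()})
    cv2.imwrite(f"pics/{n}0.png",cv2.resize(c["pixels"],(800,600)))
    print(n,c["K"],c["k1"],c["R"],c["t"])
E
```

```text
0.025 {'time': 0.0, 'joint_positions': array([ 1.24739686,  0.33284264, -0.06467793,  1.46091654,  0.02157653,
        1.34990105, -0.08851496]), 'joint_vel': array([ 1.01970974e-03, -4.31124454e-04,  5.92411428e-04,  6.79022481e-04,
        4.52310375e-04, -6.97314472e-04,  2.85502334e-05]), 'joint_torque': array([ 6.74986586e-05, -6.23265338e+01,  2.47051340e-02, -3.89908075e+01,
       -6.13865722e-02,  3.98112042e-02,  1.30284925e-04]), 'ee_pos': array([ 0.18506699, -0.59661329,  0.24678394]), 'eef_rot': array([ 8.05066353e-01, -5.93184369e-01, -5.66725859e-04, -3.87722618e-04]), 'ft_force': array([ 0.85892757,  0.61895776, -0.00559503]), 'torque': array([ 0.02245991,  0.02413691, -0.02905887]), 'width': 0.0869468973859139}
top [[428.87282764   0.         254.19948181]
 [  0.         428.87282764 187.49184073]
 [  0.           0.           1.        ]] 0.01634699139464006 [[-0.01461581 -0.9996431  -0.02236164]
 [-0.99223216  0.01726331 -0.12319628]
 [ 0.12353835  0.02038732 -0.99213035]] [-0.06303995  0.55928959  1.03260781]
scene [[418.56700572   0.         259.11306218]
 [  0.         418.56700572 194.7883959 ]
 [  0.           0.           1.        ]] 0.03148254095237829 [[-0.20477198  0.97875429 -0.01041553]
 [ 0.82742516  0.16740699 -0.53604339]
 [-0.52291113 -0.11838473 -0.84412618]] [ 0.20318453 -0.3990885   1.31204751]
```

View pics/top0.png

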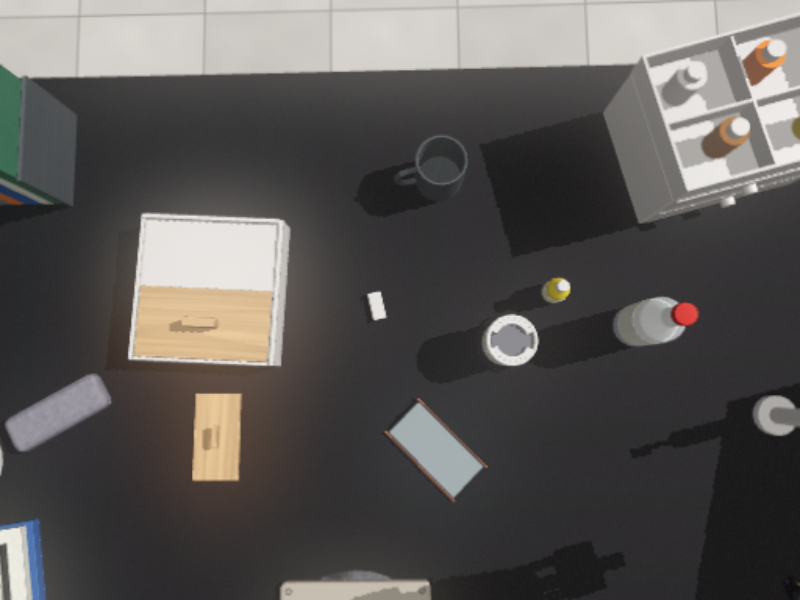

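View pics/scene0.png

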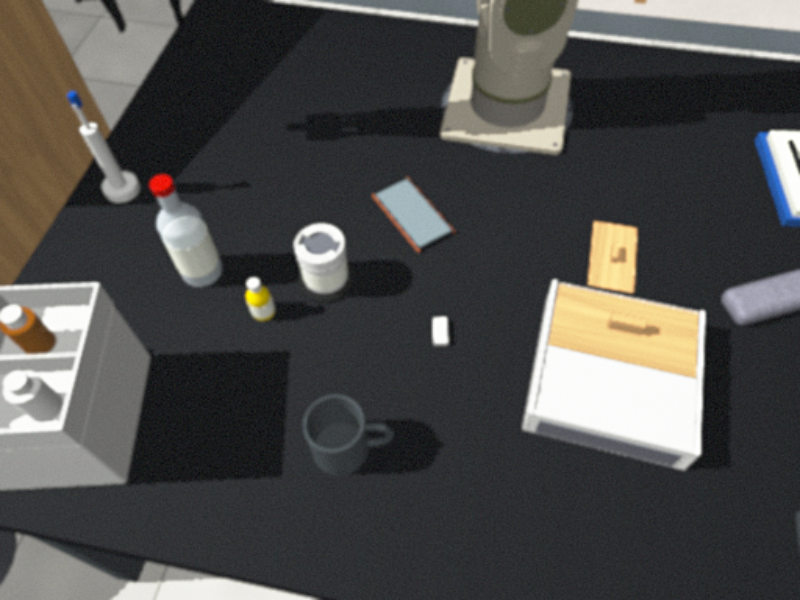

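The larger cover lies on the organiser (top view, 800-wide pixels, ridge at about (200,323)). The small look-alike board is loose on the desk at (217,437). The jar is at (511,340), the eraser at (376,306) and the lotion at (557,290). Next I'll measure these from depth.

```bash
python3 - <<'E'
from h import *
for n in("top","scene"):
    c=dict(np.load(n+".npz")); Q=world(c); z=Q[...,2]; X,Y=Q[...,0],Q[...,1]
    img=c["pixels"].astype(int)
    def rect(m,lab):
        p=Q[m][:,:2].astype(np.float32); (cx,cy),(w,h),a=cv2.minAreaRect(p*1000)
        print(n,lab,len(p),"c",round(cx,1),round(cy,1),"wh",round(w,1),round(h,1),"a",round(a,2),"z",np.median(z[m]).round(4), "mean",p.mean(0).round(4))
    org=(X>.3)&(X<.75)&(Y>.1)&(Y<.5)
    wood=(img[...,2]-img[...,0]>40)
    near=org&(X>.36)
    rect(near&(z>.045)&(z<.1),"org all top")
    rect(near&wood&(z>.05)&(z<.066),"plate")
    rect(near&wood&(z>.078)&(z<.095),"ridge")
    rect(near&~wood&(z>.048)&(z<.058)&(img.min(-1)>150),"deck")
    jar=(abs(X-.38)<.12)&(abs(Y+.22)<.1)
    rect((Y<-.12)&(Y>-.4)&(X>.25)&(X<.5)&(z>.09)&(z<.106),"jar top")
    rect((z>.005)&(z<.02)&(Y<.1)&(Y>-.1)&(X>.35)&(X<.55)&(img.min(-1)>120),"eraser")
    s=np.s_[195:240,300:355] if n=="top" else np.s_[135:190,180:230]
    cv2.imwrite(f"pics/jar_{n}.png",cv2.resize(c["pixels"][s],None,fx=8,fy=8,interpolation=cv2.INTER_CUBIC))
    for nm,(u,v) in dict(jar=(511,340),plate=(150,330),deck=(200,250),ridge=(200,322),lot=(557,290)).items() if n=="top" else dict(jar=(320,245),plate=(580,320),deck=(600,385),lot=(256,290)).items():
        print(nm,Q[int(v*.64),int(u*.64)].round(3))
a=cv2.imread("pics/jar_top.png");b=cv2.imread("pics/jar_scene.png")
h=max(a.shape[0],b.shape[0]);f=lambda i:cv2.copyMakeBorder(i,0,h-i.shape[0],0,0,0)
o=np.hstack([f(a),f(b)]);cv2.imwrite("pics/jar.png",cv2.resize(o,None,fx=.9,fy=.9));print(o.shape)
E
```

```text
top org all top 8877 c 585.2 310.2 wh 427.8 256.6 a 78.27 z 0.0575 mean [0.571  0.2313]
top plate 3682 c 514.0 230.8 wh 208.4 109.7 a 86.3 z 0.0596 mean [0.5134 0.23  ]
top ridge 133 c 514.0 230.3 wh 50.8 14.0 a 85.96 z 0.085 mean [0.5137 0.2297]
top deck 3946 c 567.5 226.5 wh 228.5 228.8 a 86.29 z 0.0545 mean [0.6122 0.2232]
top jar top 724 c 470.9 -241.2 wh 75.7 58.0 a 89.4 z 0.0962 mean [ 0.4732 -0.2407]
top eraser 192 c 451.2 -64.8 wh 207.2 38.3 a 11.27 z 0.0111 mean [ 0.453  -0.0621]
jar [ 0.479 -0.24   0.096]
plate [0.504 0.313 0.057]
deck [0.63  0.239 0.054]
ridge [0.513 0.225 0.088]
lot [ 0.555 -0.316  0.071]
scene org all top 9577 c 569.9 226.2 wh 226.1 236.6 a 86.45 z 0.0556 mean [0.5809 0.2281]
scene plate 3612 c 512.7 230.4 wh 208.9 118.2 a 86.02 z 0.0583 mean [0.5181 0.2318]
scene ridge 147 c 515.2 229.3 wh 49.2 17.5 a 87.13 z 0.0838 mean [0.5166 0.2292]
scene deck 4916 c 569.3 226.2 wh 226.2 235.2 a 86.53 z 0.0531 mean [0.6214 0.2265]
scene jar top 515 c 469.9 -239.7 wh 74.3 59.6 a 89.54 z 0.0948 mean [ 0.4724 -0.2405]
scene eraser 156 c 449.8 -64.6 wh 207.8 42.6 a 9.89 z 0.01 mean [ 0.4585 -0.0596]
jar [ 0.479 -0.242  0.094]
plate [0.512 0.166 0.057]
deck [0.612 0.202 0.053]
lot [ 0.565 -0.322  0.071]
(440, 840, 3)
```

View pics/jar.png

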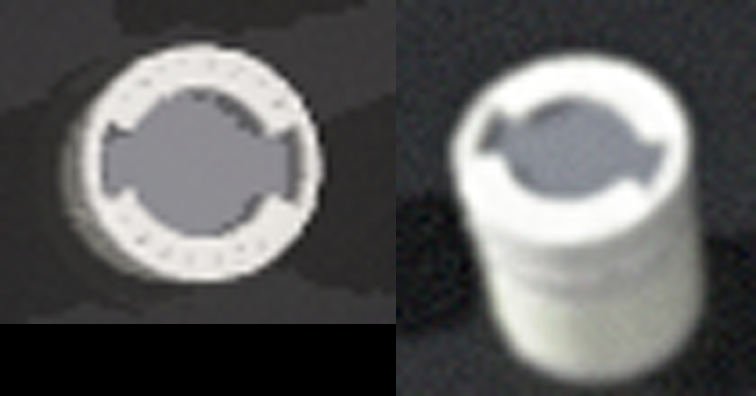

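Slots run roughly along world y; I'll refine that from close by. The organiser's yaw is about -3.7° and the ridge is at (0.514, 0.230), top z 0.085. Moving there now.

```bash
python3 -m creep '[{"x":0.03,"y":0.05,"z":0.02,"spin":5},{"x":0.06,"y":0.1,"z":0.04,"spin":12},{"x":0.09,"y":0.15,"z":0.05,"spin":18},{"x":0.12,"y":0.2,"z":0.05,"spin":25},{"x":0.15,"y":0.25,"z":0.05,"spin":32},{"x":0.18,"y":0.3,"z":0.05,"spin":38},{"x":0.21,"y":0.35,"z":0.05,"spin":45},{"x":0.23,"y":0.41,"z":0.05,"spin":52},{"x":0.25,"y":0.46,"z":0.05,"spin":58},{"x":0.27,"y":0.51,"z":0.05,"spin":64},{"x":0.28,"y":0.56,"z":0.05,"spin":69},{"x":0.29,"y":0.61,"z":0.05,"spin":69}]' 0.06 30
```

```text
time: 1.6
ee_pos: [0.4751, 0.0147, 0.2974]
eef_rot: [0.999, -0.032, -0.0, 0.0]
ft_force: [0.9, -0.4, -0.2]
width: 0.0598
```

```bash
python3 -m creep '[{"x":0.01,"y":0.06},{"x":0.02,"y":0.12,"z":-0.01},{"x":0.03,"y":0.17,"z":-0.05},{"x":0.039,"y":0.215,"z":-0.09},{"x":0.039,"y":0.215,"z":-0.09},{"x":0.039,"y":0.215,"z":-0.09}]'
python3 - <<'E'
from h import *
c=r.camera("wrist");s=r.read_state();print(s["ee_pos"],s["ft_force"])
cv2.imwrite("pics/w1.png",c["pixels"]); Q=world(c);z=Q[...,2];img=c["pixels"].astype(int)
wood=(img[...,2]-img[...,0]>40); print(np.nanmedian(z[wood]))
m=wood&(z>.078)&(z<.095)
p=Q[m][:,:2]*1000
if len(p)>20: print(len(p),cv2.minAreaRect(p.astype(np.float32)),np.median(z[m]))
m=wood&(z>.05)&(z<.066);p=Q[m][:,:2]*1000
print(len(p),cv2.minAreaRect(p.astype(np.float32)),np.median(z[m]))
E
```

```text
[0.47552165 0.02202299 0.2977479 ] [-2.8085007   6.27848543 -0.36888341]
0.05860933683476382
6651 ((511.07843017578125, 158.70169067382812), (63.008243560791016, 110.6037368774414), 86.41626739501953) 0.05821374913931383invalid input at $[0]: expected keys x, y, z, spin
```

View pics/w1.png

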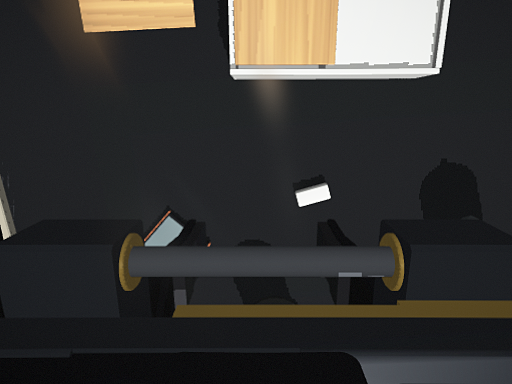

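The move was refused because every row needs all four keys. The wrist picture shows the organiser at the top with the cover's wood at (290,30), and the eraser at (312,194). The wrist camera looks ahead of the tool, towards +y here.

```bash
python3 -m creep '[{"x":0.01,"y":0.06,"z":0,"spin":0},{"x":0.02,"y":0.12,"z":-0.03,"spin":0},{"x":0.03,"y":0.17,"z":-0.08,"spin":0},{"x":0.039,"y":0.217,"z":-0.12,"spin":0},{"x":0.039,"y":0.217,"z":-0.14,"spin":0},{"x":0.039,"y":0.217,"z":-0.165,"spin":0},{"x":0.039,"y":0.217,"z":-0.165,"spin":0}]'
python3 - <<'E'
from h import *
c=r.camera("wrist");s=r.read_state();print(s["ee_pos"],s["ft_force"])
cv2.imwrite("pics/w2.png",c["pixels"]); Q=world(c);z=Q[...,2];img=c["pixels"].astype(int)
wood=(img[...,2]-img[...,0]>40)
m=wood&(z>.078)&(z<.095)
p=Q[m][:,:2]*1000
if len(p)>20: print(len(p),cv2.minAreaRect(p.astype(np.float32)),np.median(z[m]))
m=wood&(z>.05)&(z<.066);p=Q[m][:,:2]*1000
print(len(p),cv2.minAreaRect(p.astype(np.float32)),np.median(z[m]))
E
```

```text
time: 2.52
ee_pos: [0.5131, 0.2293, 0.1307]
eef_rot: [0.999, -0.033, -0.002, 0.001]
ft_force: [-0.2, -0.2, 1.0]
width: 0.0601
[0.5138773  0.22962989 0.13227306] [0.64039921 0.02784499 0.43100367]
1484 ((516.0087890625, 235.35382080078125), (40.41749572753906, 13.71043872833252), 86.78137969970703) 0.08423412559222224
34754 ((515.8462524414062, 244.9649658203125), (178.3843994140625, 111.33541107177734), 86.3524169921875) 0.0583381954231566
```

```bash
python3 -m creep '[{"x":0.001,"y":0,"z":-0.025,"spin":0},{"x":0.001,"y":0,"z":-0.043,"spin":0},{"x":0.001,"y":0,"z":-0.044,"spin":0}]' && python3 -m creep '[{"x":0,"y":0,"z":0,"spin":0},{"x":0,"y":0,"z":0,"spin":0},{"x":0,"y":0,"z":0,"spin":0},{"x":0,"y":0,"z":0,"spin":0}]' 0 20
```

```text
time: 2.95
ee_pos: [0.5149, 0.2296, 0.0881]
eef_rot: [0.999, -0.033, -0.001, 0.0]
ft_force: [-0.2, 1.0, 0.0]
width: 0.06
time: 3.45
ee_pos: [0.5153, 0.2301, 0.0888]
eef_rot: [0.999, -0.033, 0.0, -0.0]
ft_force: [0.4, 0.3, -0.3]
width: 0.0279
```

```bash
python3 -m creep '[{"x":0,"y":0,"z":0,"spin":0},{"x":0,"y":0,"z":0,"spin":0},{"x":0,"y":0,"z":0,"spin":0}]' && python3 -m creep '[{"x":0.01,"y":-0.0007,"z":0,"spin":0},{"x":0.025,"y":-0.0016,"z":0,"spin":0},{"x":0.04,"y":-0.0026,"z":0,"spin":0},{"x":0.055,"y":-0.0036,"z":0,"spin":0},{"x":0.07,"y":-0.0045,"z":0,"spin":0},{"x":0.085,"y":-0.0055,"z":0,"spin":0},{"x":0.097,"y":-0.0063,"z":0,"spin":0},{"x":0.105,"y":-0.0068,"z":0,"spin":0},{"x":0.105,"y":-0.0068,"z":0,"spin":0},{"x":0.105,"y":-0.0068,"z":0,"spin":0}]'
```

```text
time: 3.82
ee_pos: [0.5152, 0.2301, 0.0886]
eef_rot: [0.999, -0.033, 0.0, -0.0]
ft_force: [0.2, -1.2, 1.5]
width: 0.0139
time: 5.08
ee_pos: [0.621, 0.2231, 0.0887]
eef_rot: [0.999, -0.033, 0.001, -0.0]
ft_force: [2.1, -0.2, 2.1]
width: 0.0138
```

```bash
python3 -m creep '[{"x":0,"y":0,"z":0,"spin":0},{"x":0,"y":0,"z":0,"spin":0},{"x":0,"y":0,"z":0.03,"spin":0},{"x":0,"y":-0.03,"z":0.09,"spin":0},{"x":0,"y":-0.09,"z":0.14,"spin":0},{"x":-0.02,"y":-0.15,"z":0.16,"spin":0},{"x":-0.04,"y":-0.21,"z":0.16,"spin":0},{"x":-0.06,"y":-0.27,"z":0.16,"spin":0},{"x":-0.06,"y":-0.27,"z":0.16,"spin":0}]' 0.045
python3 - <<'E'
from h import *
o=[]
for n in("top","scene"):
    c=r.camera(n); np.savez(n+"1",**{k:np.array(v) for k,v in c.items()}); Q=world(c)
    if n=="top":
        img=c["pixels"].astype(int);z=Q[...,2]
        m=(img[...,2]-img[...,0]>40)&(Q[...,0]>.45)&(Q[...,1]>.08)
        for a,b in((.05,.066),(.078,.095)):
            mm=m&(z>a)&(z<b); print(cv2.minAreaRect((Q[mm][:,:2]*1000).astype(np.float32)),np.median(z[mm]))
    s=np.s_[130:240,75:195] if n=="top" else np.s_[175:305,325:460]
    o.append(cv2.resize(c["pixels"][s],(400,400),interpolation=cv2.INTER_CUBIC))
cv2.imwrite("pics/org1.png",np.hstack(o))
E
```

```text
time: 6.2
ee_pos: [0.5589, -0.0515, 0.2485]
eef_rot: [0.999, -0.036, -0.0, 0.001]
ft_force: [-0.8, 0.9, -0.9]
width: 0.0448
((635.3296508789062, 341.7638244628906), (453.7781982421875, 120.62700653076172), 82.53971099853516) 0.05953150281659359
((619.369873046875, 223.4963836669922), (51.44438552856445, 14.754451751708984), 88.37826538085938) 0.08471084285212549
```

View pics/org1.png

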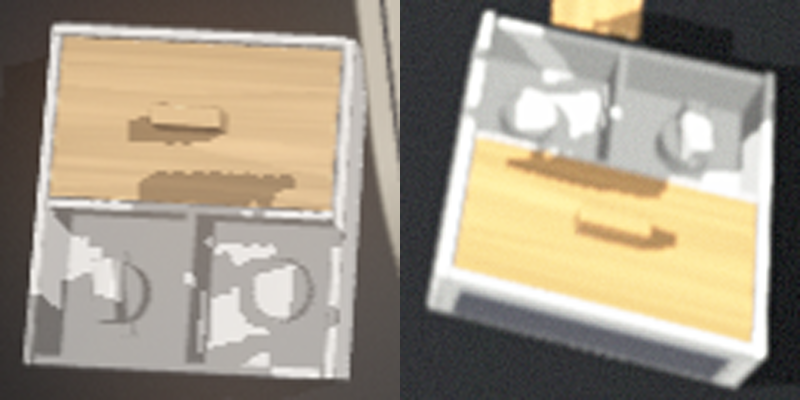

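Cover is on the deck. The pockets' contents are at crop (125,292) (left, +y: with what looks like a bar) and (280,290) (round and plain). I'll confirm by height (50 mm against 24 mm) and with an enlarged crop.

```bash
python3 - <<'E'
from h import *
yaw=np.radians(-3.7)
for n in("top1","scene1"):
    c=dict(np.load(n+".npz")); Q=world(c)
    d=(Q-[.5685,.2265,0]); lx=d[...,0]*np.cos(yaw)+d[...,1]*np.sin(yaw); ly=-d[...,0]*np.sin(yaw)+d[...,1]*np.cos(yaw);z=Q[...,2]
    for s in(-1,1):
        m0=(abs(lx+59)<1e9)&(abs(lx+.059)<.044)&(abs(ly-s*.055)<.044)
        for a,b in((.011,.020),(.020,.031),(.040,.060)):
            m=m0&(z>a)&(z<b)
            if m.sum()>5:
                print(n,s,(a,b),m.sum(),np.median(z[m]).round(4),cv2.minAreaRect((Q[m][:,:2]*1000).astype(np.float32)))
c=dict(np.load("top1.npz"))
cv2.imwrite("pics/caps.png",cv2.resize(c["pixels"][185:235,78:182],None,fx=7.5,fy=7.5,interpolation=cv2.INTER_CUBIC))
E
```

```text
top1 -1 (0.011, 0.02) 42 0.0137 ((503.7891540527344, 177.60604858398438), (82.6319808959961, 79.90283203125), 86.96282196044922)
top1 -1 (0.02, 0.031) 219 0.0241 ((508.96990966796875, 167.26461791992188), (41.50462341308594, 39.97072982788086), 30.248626708984375)
top1 1 (0.011, 0.02) 53 0.0131 ((515.1859130859375, 287.5126647949219), (85.20972442626953, 72.85684204101562), 3.7906033992767334)
top1 1 (0.02, 0.031) 95 0.0263 ((506.6492614746094, 291.4802551269531), (36.56782150268555, 40.59280014038086), 28.196290969848633)
top1 1 (0.04, 0.06) 134 0.0499 ((509.0107727050781, 292.5380859375), (41.82328414916992, 16.340280532836914), 6.749668121337891)
scene1 -1 (0.011, 0.02) 44 0.0166 ((516.1724243164062, 167.81631469726562), (30.555376052856445, 43.68994903564453), 0.5650086402893066)
scene1 -1 (0.02, 0.031) 213 0.0232 ((510.48260498046875, 167.1362762451172), (42.401119232177734, 40.21280288696289), 11.26292610168457)
scene1 1 (0.011, 0.02) 41 0.0151 ((513.1043090820312, 284.04278564453125), (51.82761001586914, 31.500497817993164), 36.562049865722656)
scene1 1 (0.02, 0.031) 127 0.0254 ((513.2296142578125, 290.2264404296875), (43.0295295715332, 37.9778938293457), 70.54380798339844)
scene1 1 (0.04, 0.06) 142 0.0485 ((511.0254821777344, 289.767578125), (42.10601806640625, 17.689077377319336), 12.189484596252441)
```

View pics/caps.png

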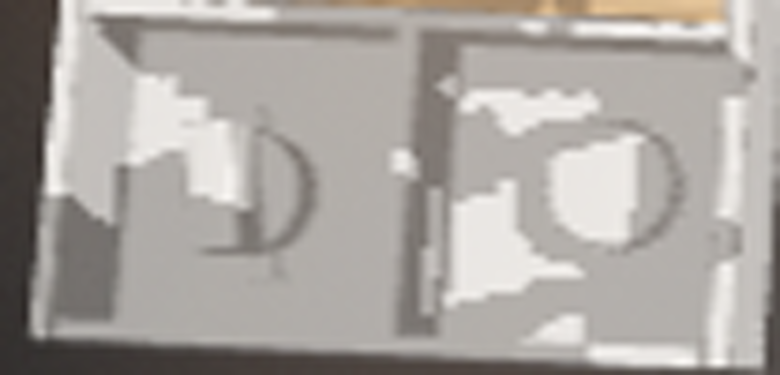

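Confirmed: the item in the +y pocket has a 42x16 mm bar with its top at z 0.050, centre (0.510,0.2915), bar at about 8°. The other is a 42 mm disc with its top at 0.024, so it's the plain cap. I'll move above the barred one with the jaws across the bar.

```bash
python3 -m creep '[{"x":-0.005,"y":0.03,"z":0,"spin":10},{"x":-0.01,"y":0.06,"z":0,"spin":20},{"x":-0.015,"y":0.1,"z":0,"spin":30},{"x":-0.02,"y":0.14,"z":0,"spin":40},{"x":-0.025,"y":0.17,"z":0,"spin":50},{"x":-0.03,"y":0.2,"z":0,"spin":60},{"x":-0.035,"y":0.23,"z":-0.01,"spin":70},{"x":-0.04,"y":0.27,"z":-0.03,"spin":80},{"x":-0.05,"y":0.31,"z":-0.06,"spin":90},{"x":-0.05,"y":0.338,"z":-0.08,"spin":100},{"x":-0.05,"y":0.338,"z":-0.098,"spin":101.7},{"x":-0.05,"y":0.338,"z":-0.098,"spin":101.7}]' 0.045
python3 -m creep '[{"x":0,"y":0,"z":0,"spin":0}]'
python3 - <<'E'
from h import *
c=r.camera("wrist");s=r.read_state();print(s["ee_pos"],s["ft_force"])
cv2.imwrite("pics/w3.png",c["pixels"]); Q=world(c);z=Q[...,2]
m0=(abs(Q[...,0]-.51)<.045)&(abs(Q[...,1]-.2915)<.04)
for a,b in((.020,.031),(.040,.060)):
    m=m0&(z>a)&(z<b)
    if m.sum()>5: print(m.sum(),np.median(z[m]),cv2.minAreaRect((Q[m][:,:2]*1000).astype(np.float32)))
E
```

```text
time: 7.8
ee_pos: [0.5095, 0.2908, 0.1493]
eef_rot: [0.657, 0.754, -0.001, -0.001]
ft_force: [0.4, -0.4, -0.3]
width: 0.0448
time: 7.92
ee_pos: [0.5108, 0.2906, 0.1513]
eef_rot: [0.658, 0.753, 0.0, 0.0]
ft_force: [-0.1, -0.9, 0.6]
width: 0.0451
[0.51095388 0.29061282 0.15151328] [-0.29618973  0.52178978  0.12329874]
1000 0.025360665035494098 ((509.4715881347656, 291.834228515625), (39.78529357910156, 42.573020935058594), 7.682623386383057)
1172 0.04929377609637071 ((493.8099365234375, 299.87750244140625), (33.502105712890625, 78.06490325927734), 65.26045989990234)
```

View pics/w3.png

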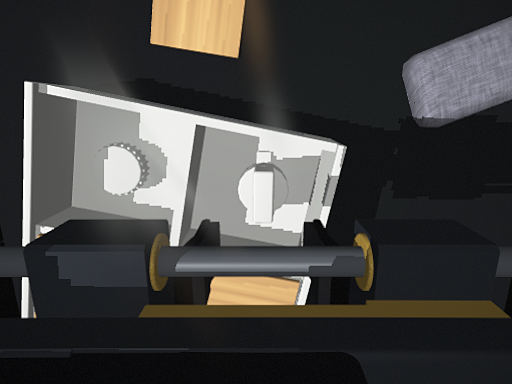

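The wrist view shows the barred cap at (263,190) with its bar vertical between the fingers, and the plain ribbed cap at (122,168). Measuring the bar alone.

```bash
python3 - <<'E'
from h import *
c=r.camera("wrist"); Q=world(c);z=Q[...,2]
for rad in(.024,.028):
    m=(np.hypot(Q[...,0]-.51,Q[...,1]-.2915)<rad)&(z>.043)&(z<.056)
    n,l,st,_=cv2.connectedComponentsWithStats(m.astype(np.uint8)); k=1+np.argmax(st[1:,4]); m=l==k
    print(m.sum(),np.median(z[m]),cv2.minAreaRect((Q[m][:,:2]*1000).astype(np.float32)))
m=(np.hypot(Q[...,0]-.51,Q[...,1]-.2915)<.036)&(z>.0085)&(z<.013); print(m.sum(),Q[m][:,:2].min(0),Q[m][:,:2].max(0))
E
```

```text
1074 0.04921880057299405 ((510.59521484375, 292.15069580078125), (41.60264205932617, 15.988037109375), 6.799459934234619)
1074 0.04921880057299405 ((510.59521484375, 292.15069580078125), (41.60264205932617, 15.988037109375), 6.799459934234619)
173 [0.48030262 0.27158106] [0.50488466 0.308048  ]
```

```bash
python3 -m creep '[{"x":0,"y":0.001,"z":-0.03,"spin":-1},{"x":0,"y":0.001,"z":-0.06,"spin":-1},{"x":0,"y":0.001,"z":-0.085,"spin":-1},{"x":0,"y":0.001,"z":-0.0965,"spin":-1},{"x":0,"y":0.001,"z":-0.0965,"spin":-1}]' && python3 -m creep '[{"x":0,"y":0,"z":0,"spin":0},{"x":0,"y":0,"z":0,"spin":0},{"x":0,"y":0,"z":0,"spin":0},{"x":0,"y":0,"z":0,"spin":0},{"x":0,"y":0,"z":0,"spin":0}]' 0 45
```

```text
time: 8.65
ee_pos: [0.5104, 0.292, 0.0543]
eef_rot: [0.663, 0.748, -0.0, -0.0]
ft_force: [1.0, 0.3, 0.7]
width: 0.045
time: 9.28
ee_pos: [0.5103, 0.2923, 0.0543]
eef_rot: [0.663, 0.749, 0.0, 0.0]
ft_force: [0.2, -1.0, 3.1]
width: 0.0157
```

```bash
python3 -m creep '[{"x":0,"y":0,"z":0.02,"spin":0},{"x":0,"y":0,"z":0.06,"spin":0},{"x":0,"y":0,"z":0.11,"spin":0},{"x":0,"y":-0.02,"z":0.16,"spin":-10},{"x":-0.005,"y":-0.06,"z":0.186,"spin":-20},{"x":-0.01,"y":-0.11,"z":0.186,"spin":-30},{"x":-0.012,"y":-0.16,"z":0.186,"spin":-40},{"x":-0.015,"y":-0.21,"z":0.186,"spin":-50},{"x":-0.018,"y":-0.26,"z":0.186,"spin":-60},{"x":-0.02,"y":-0.31,"z":0.186,"spin":-70},{"x":-0.022,"y":-0.36,"z":0.186,"spin":-80},{"x":-0.025,"y":-0.41,"z":0.186,"spin":-90}]' && python3 -m creep '[{"x":-0.005,"y":-0.05,"z":0,"spin":-5},{"x":-0.008,"y":-0.1,"z":0,"spin":-7},{"x":-0.01,"y":-0.15,"z":0,"spin":-7},{"x":-0.014,"y":-0.172,"z":0,"spin":-7},{"x":-0.014,"y":-0.172,"z":0,"spin":-7},{"x":-0.014,"y":-0.172,"z":0,"spin":-7}]'
python3 - <<'E'
from h import *
c=r.camera("wrist");s=r.read_state();print(s["ee_pos"],s["eef_rot"],s["ft_force"])
np.savez("w4",**{k:np.array(v) for k,v in c.items()})
cv2.imwrite("pics/w4.png",c["pixels"]); Q=world(c);z=Q[...,2]
m=(np.hypot(Q[...,0]-.471,Q[...,1]+.2405)<.05)&(z>.092)&(z<.108)
p=(Q[m][:,:2]*1000).astype(np.float32);print(m.sum(),np.median(z[m]))
if len(p)>9: print(cv2.minEnclosingCircle(p),p.min(0),p.max(0))
E
```

```text
time: 10.78
ee_pos: [0.485, -0.1187, 0.2414]
eef_rot: [0.998, 0.058, 0.001, 0.0]
ft_force: [1.4, 0.9, 0.1]
width: 0.0158
time: 11.52
ee_pos: [0.4719, -0.2877, 0.2406]
eef_rot: [1.0, 0.001, 0.0, -0.0]
ft_force: [-0.4, 0.5, -1.2]
width: 0.0157
[ 0.47190529 -0.28769922  0.24060587] [ 9.99999593e-01  8.33754988e-04  3.37560232e-04 -7.10304752e-05] [ 0.07761149  0.16082612 -0.39712491]
5945 0.09758413680506409
((480.232666015625, -241.60699462890625), 38.29285430908203) [ 442.79028 -279.24173] [ 517.8869  -203.49083]
```

View pics/w4.png

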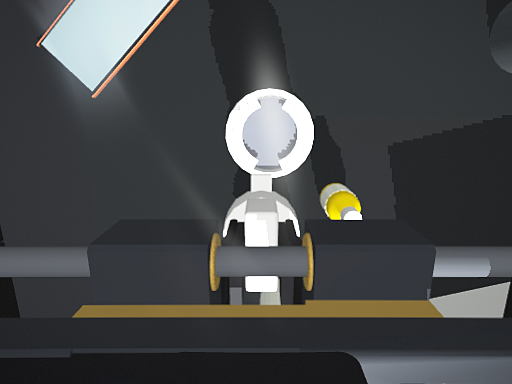

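```bash
cat > jar.py <<'E'
from h import *
def circ(Q,z,c0,lo=.092,hi=.106):
    m=(np.hypot(Q[...,0]-c0[0],Q[...,1]-c0[1])<.046)&(z>lo)&(z<hi)
    p=(Q[m][:,:2]*1000).astype(np.float32); return cv2.minEnclosingCircle(p),len(p)
def slots(Q,z,c):
    d=Q[...,:2]-c; rr=np.hypot(d[...,0],d[...,1]); a=np.degrees(np.arctan2(d[...,1],d[...,0]))
    low=(rr>.0265)&(rr<.0295)
    h=lambda lo:np.median(z[low&(abs((a-lo+180)%360-180)<3)])
    return [(t,round(float(h(t))*1000,1)) for t in list(range(60,121,5))+list(range(-120,-59,5))]
E
python3 - <<'E'
from jar import *
for n in("w4","top1","scene1"):
    c=dict(np.load(n+".npz"));Q=world(c);z=Q[...,2]
    (cc,rad),k=circ(Q,z,(.48,-.2415),*((.09,.106)));print(n,np.round(cc,1),round(rad,1),k)
    if n=="w4":
        print(slots(Q,z,np.array(cc)/1000))
        # held cap: points in region around TCP
        m=(abs(Q[...,0]-.472)<.035)&(abs(Q[...,1]+.2877)<.045)&(z>.17)&(z<.25)
        for a,b in((.18,.190),(.19,.203),(.203,.214),(.214,.225),(.225,.24)):
            mm=m&(z>a)&(z<b)
            if mm.sum()>5:print(a,b,mm.sum(),Q[mm].min(0).round(4),Q[mm].max(0).round(4))
        # lug
        v,u=np.mgrid[176:192,250:274]; s=Q[176:192,250:274]
        print(s[4,:,0].round(3),s[:,11].round(3))
E
```

```text
w4 [ 480.2 -241.6] 38.3 6051
[(60, 98.8), (65, 96.2), (70, 93.2), (75, 93.0), (80, 93.3), (85, 93.5), (90, 92.9), (95, 93.3), (100, 93.3), (105, 93.2), (110, 97.9), (115, 99.2), (120, 99.3), (-120, 225.6), (-115, 220.0), (-110, 233.8), (-105, 235.6), (-100, 235.4), (-95, 235.4), (-90, 234.6), (-85, 207.0), (-80, 211.1), (-75, 93.7), (-70, 93.7), (-65, 327.5), (-60, 327.5)]
0.19 0.203 593 [ 0.4533 -0.2791  0.1916] [ 0.4928 -0.2565  0.203 ]
0.203 0.214 878 [ 0.4518 -0.2888  0.2031] [ 0.4941 -0.2656  0.214 ]
0.214 0.225 388 [ 0.4565 -0.279   0.214 ] [ 0.4899 -0.2659  0.225 ]
0.225 0.24 2274 [ 0.4559 -0.3078  0.225 ] [ 0.4904 -0.2658  0.2399]
[0.46  0.467 0.468 0.468 0.469 0.469 0.47  0.471 0.471 0.472 0.472 0.473
 0.473 0.474 0.475 0.475 0.476 0.476 0.477 0.478 0.478 0.479 0.486 0.488] [[ 0.473 -0.257  0.195]
 [ 0.473 -0.258  0.196]
 [ 0.473 -0.259  0.195]
 [ 0.473 -0.259  0.197]
 [ 0.473 -0.26   0.195]
 [ 0.473 -0.26   0.196]
 [ 0.473 -0.261  0.196]
 [ 0.473 -0.262  0.195]
 [ 0.473 -0.262  0.197]
 [ 0.473 -0.263  0.196]
 [ 0.473 -0.263  0.196]
 [ 0.473 -0.264  0.197]
 [ 0.473 -0.265  0.195]
 [ 0.473 -0.265  0.195]
 [ 0.473 -0.266  0.196]
 [ 0.473 -0.266  0.196]]
top1 [ 478.  -241.3] 37.9 849
scene1 [ 479.6 -240.4] 38.7 665
```

```bash
python3 -m creep '[{"x":0.004,"y":0.025,"z":-0.02,"spin":-1},{"x":0.0073,"y":0.046,"z":-0.05,"spin":-2},{"x":0.0073,"y":0.046,"z":-0.08,"spin":-2},{"x":0.0073,"y":0.046,"z":-0.08,"spin":-2},{"x":0.0073,"y":0.046,"z":-0.08,"spin":-2}]'
python3 - <<'E'
from h import *
s=r.read_state();print(s["ee_pos"],s["ft_force"],s["torque"])
c=r.camera("wrist");np.savez("w5",**{k:np.array(v) for k,v in c.items()})
cv2.imwrite("pics/w5.png",cv2.resize(c["pixels"][80:310,150:380],(800,600)) )
print(r.read_state()["ee_pos"])
E
```

```text
time: 12.2
ee_pos: [0.4792, -0.2434, 0.1614]
eef_rot: [1.0, -0.018, 0.001, 0.0]
ft_force: [-0.2, -0.4, -0.8]
width: 0.0157
[ 0.47920325 -0.24343372  0.16143457] [-0.1934724  -0.39349909 -0.77289582] [-0.02589605 -0.12419489 -0.0420458 ]
[ 0.47929508 -0.24378808  0.16161453]
```

View pics/w5.png

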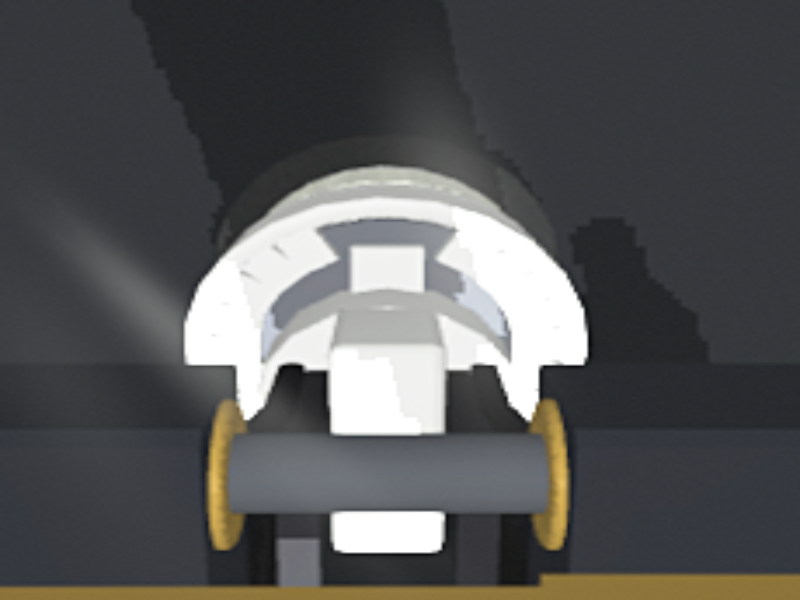

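The lug at (388,268) is centred on the slot (325–455, 235). I'll correct y by +1.8 mm and lower.

```bash
python3 -m creep '[{"x":0,"y":0.0018,"z":-0.004,"spin":0},{"x":0,"y":0.0018,"z":-0.008,"spin":0},{"x":0,"y":0.0018,"z":-0.011,"spin":0},{"x":0,"y":0.0018,"z":-0.014,"spin":0},{"x":0,"y":0.0018,"z":-0.017,"spin":0},{"x":0,"y":0.0018,"z":-0.019,"spin":0},{"x":0,"y":0.0018,"z":-0.019,"spin":0}]' - 55
```

```text
time: 13.12
ee_pos: [0.4785, -0.242, 0.1413]
eef_rot: [1.0, -0.018, -0.0, 0.0]
ft_force: [-2.1, 0.6, 5.8]
width: 0.0155
```

Contact came at the spring plate's height, below the rim, so the lugs are in the slots. Pressing.

```bash
python3 -m creep '[{"x":0,"y":0,"z":-0.002,"spin":0},{"x":0,"y":0,"z":-0.004,"spin":0},{"x":0,"y":0,"z":-0.006,"spin":0},{"x":0,"y":0,"z":-0.0075,"spin":0},{"x":0,"y":0,"z":-0.0075,"spin":0},{"x":0,"y":0,"z":-0.0075,"spin":0}]'
```

```text
time: 13.88
ee_pos: [0.4786, -0.242, 0.1344]
eef_rot: [1.0, -0.018, 0.0, 0.0]
ft_force: [-5.5, 1.5, 9.7]
width: 0.0158
```

```bash
python3 -m creep '[{"x":-0.001,"y":0,"z":-0.001,"spin":0},{"x":-0.001,"y":0,"z":-0.001,"spin":0},{"x":-0.001,"y":0,"z":-0.001,"spin":-3},{"x":-0.001,"y":0,"z":-0.001,"spin":-6},{"x":-0.001,"y":0,"z":-0.001,"spin":-9},{"x":-0.001,"y":0,"z":-0.001,"spin":-12}]'; python3 -c "
from bench import r
s=r.read_state();print(s['ft_force'],s['torque'])"
```

```text
time: 14.62
ee_pos: [0.4789, -0.2423, 0.1342]
eef_rot: [0.992, -0.123, 0.002, 0.001]
ft_force: [0.1, -0.0, 10.6]
width: 0.0155
[ 1.27207805e-01 -7.28226146e-03  1.06135237e+01] [0.07891302 0.07636147 0.08381052]
```

```bash
python3 -m creep '[{"x":0,"y":0,"z":0,"spin":-4},{"x":0,"y":0,"z":0,"spin":-8},{"x":0,"y":0,"z":0,"spin":-12},{"x":0,"y":0,"z":0,"spin":-16},{"x":0,"y":0,"z":0,"spin":-20},{"x":0,"y":0,"z":0,"spin":-24},{"x":0,"y":0,"z":0,"spin":-28},{"x":0,"y":0,"z":0,"spin":-32},{"x":0,"y":0,"z":0,"spin":-36},{"x":0,"y":0,"z":0,"spin":-40}]'; python3 -c "
from bench import r
s=r.read_state();print(s['ft_force'],s['torque'])"
```

```text
time: 15.88
ee_pos: [0.4789, -0.2424, 0.1342]
eef_rot: [0.89, -0.455, 0.002, 0.0]
ft_force: [-0.1, -0.3, 10.2]
width: 0.0155
[-0.06917006 -0.25226897 10.19728165] [0.05009969 0.12950056 0.03249123]
```

```bash
for i in 1 2; do python3 -m creep '[{"x":0,"y":0,"z":0,"spin":-1.5},{"x":0,"y":0,"z":0,"spin":-3},{"x":0,"y":0,"z":0,"spin":-4.5},{"x":0,"y":0,"z":0,"spin":-4.5}]'; python3 -c "
from bench import r
s=r.read_state();print(s['torque'])"; done
```

```text
time: 16.38
ee_pos: [0.4789, -0.2424, 0.1342]
eef_rot: [0.872, -0.489, 0.002, -0.0]
ft_force: [-0.3, -0.0, 11.4]
width: 0.0154
[0.0024473  0.07768897 0.04652947]
time: 16.88
ee_pos: [0.4789, -0.2424, 0.1342]
eef_rot: [0.852, -0.523, 0.002, -0.0]
ft_force: [0.7, -0.1, 11.1]
width: 0.0159
[0.0281077  0.09363706 0.04123158]
```

```bash
for i in 1 2; do python3 -m creep '[{"x":0,"y":0,"z":0,"spin":-1},{"x":0,"y":0,"z":0,"spin":-2},{"x":0,"y":0,"z":0,"spin":-2}]'; python3 -c "
from bench import r
s=r.read_state();print(s['torque'])"; done
```

```text
time: 17.25
ee_pos: [0.4789, -0.2424, 0.1343]
eef_rot: [0.843, -0.538, 0.002, -0.0]
ft_force: [-0.2, 0.6, 11.0]
width: 0.0155
[0.0520636  0.11105727 0.07793821]
time: 17.62
ee_pos: [0.4789, -0.2421, 0.1342]
eef_rot: [0.834, -0.552, 0.002, -0.0]
ft_force: [-0.2, 1.9, 11.8]
width: 0.0157
[0.22025825 0.14419256 0.25087288]
```

The torque rose to 0.25 Nm at about -67°, which is the stop. Easing back 2° and letting the spring lift the cap.

```bash
python3 -m creep '[{"x":0,"y":0,"z":0,"spin":2},{"x":0,"y":0,"z":0.002,"spin":2},{"x":0,"y":0,"z":0.004,"spin":2},{"x":0,"y":0,"z":0.0055,"spin":2},{"x":0,"y":0,"z":0.0055,"spin":2}]'
python3 -c "
from bench import r
s=r.read_state();print(s['ft_force'],s['torque'])"
python3 -m creep '[{"x":0,"y":0,"z":0.001,"spin":0},{"x":0,"y":0,"z":0.002,"spin":0},{"x":0,"y":0,"z":0.002,"spin":0}]'
```

```text
time: 18.25
ee_pos: [0.4789, -0.2422, 0.1394]
eef_rot: [0.843, -0.538, 0.002, -0.0]
ft_force: [1.7, 0.8, 6.6]
width: 0.0153
[1.70971253 0.80376438 6.61120111] [ 0.04467228 -0.31586781 -0.01575118]
time: 18.62
ee_pos: [0.4788, -0.2421, 0.1403]
eef_rot: [0.843, -0.538, 0.002, -0.001]
ft_force: [5.8, -1.7, -3.6]
width: 0.0153
```

Pulling up now gives -3.6 N at TCP z 0.1403, the predicted locked height, so it's caught. Releasing.

```bash
python3 -m creep '[{"x":0,"y":0,"z":-0.001,"spin":0},{"x":0,"y":0,"z":-0.001,"spin":0},{"x":0,"y":0,"z":-0.001,"spin":0},{"x":0,"y":0,"z":-0.001,"spin":0},{"x":0,"y":0,"z":0.02,"spin":0},{"x":0,"y":0,"z":0.06,"spin":0},{"x":0,"y":0,"z":0.11,"spin":0},{"x":-0.03,"y":0.05,"z":0.12,"spin":0},{"x":-0.05,"y":0.1,"z":0.12,"spin":0},{"x":-0.05,"y":0.15,"z":0.12,"spin":0},{"x":-0.05,"y":0.19,"z":0.12,"spin":0},{"x":-0.05,"y":0.19,"z":0.12,"spin":0}]' 0.045
python3 - <<'E'
from jar import *
o=[]
for n in("top","scene"):
    c=r.camera(n);Q=world(c);z=Q[...,2]
    d=np.hypot(Q[...,0]-.479,Q[...,1]+.242)
    m=(d<.03)&(z>.125)&(z<.15); print(n,m.sum(),np.median(z[m]),cv2.minAreaRect((Q[m][:,:2]*1000).astype(np.float32)))
    m=(d<.021)&(z>.104)&(z<.12);print("plug top",m.sum(),np.median(z[m]))
    print("jar",circ(Q,z,(.479,-.2415),.092,.104),"collar z",np.median(z[(d>.028)&(d<.036)&(z>.09)&(z<.104)]))
    s=np.s_[195:240,300:355] if n=="top" else np.s_[125:185,175:235]
    o.append(cv2.resize(c["pixels"][s],(400,400),interpolation=cv2.INTER_CUBIC))
    img=c["pixels"].astype(int);w=(img[...,2]-img[...,0]>40)&(Q[...,0]>.56)&(abs(Q[...,1]-.225)<.12)&(z>.078)&(z<.095)
    print("ridge",Q[w].mean(0), Q[w].shape)
cv2.imwrite("pics/end.png",np.hstack(o))
E
```

```text
time: 20.12
ee_pos: [0.4276, -0.0491, 0.2605]
eef_rot: [0.844, -0.536, 0.001, 0.0]
ft_force: [0.6, 0.1, -0.3]
width: 0.0447
top 152 0.135987435782776 ((479.0426940917969, -241.6755828857422), (41.420196533203125, 16.238069534301758), 24.760068893432617)
plug top 121 0.11251150111358427
jar (((478.4474182128906, -241.1963653564453), 37.911048889160156), 501) collar z 0.09982058693723576
ridge [0.61936085 0.22191914 0.08530289] (131, 3)
scene 109 0.13456432854316022 ((479.9749755859375, -240.81190490722656), (43.31626892089844, 15.503021240234375), 24.894588470458984)
plug top 105 0.1109645893089454
jar (((480.1190490722656, -239.87962341308594), 38.4972038269043), 376) collar z 0.09838954381556843
ridge [0.62293916 0.22245712 0.08362015] (169, 3)
```

View pics/end.png

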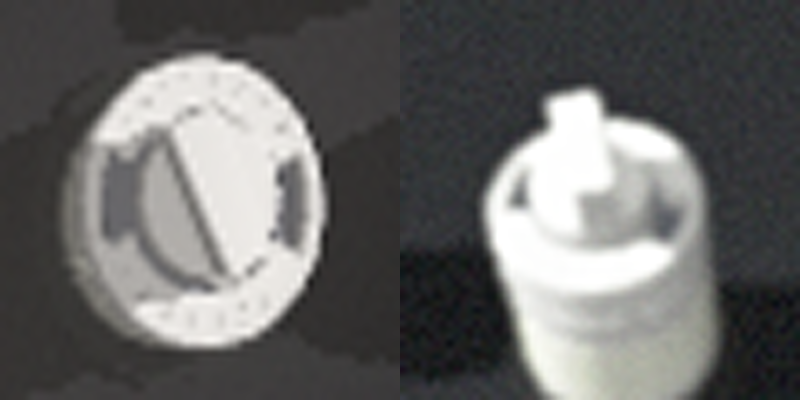

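The picture shows the cap seated in the collar, with its bar turned away from the slots. The bar top is 36.2 mm above the collar, so the centre point is 14.2 mm above it (14 expected). Handing in.

```bash
python3 -c "
from bench import r
r.close_job()"
```

```text
the job is handed in; nothing more can be done
```

I slid the larger cover back onto the deck, took the barred cap from the +y pocket, locked it on the jar and handed the job in at about 20 s of the 61 s allowed. `close_job` reports no verdict.

**Locking:** The lugs went into the slots. I pressed the cap about 8 mm and turned it clockwise until the torque rose at about 65°. I let it up, and a small upward pull met resistance (-3.6 N), so the lugs had caught. Then I released it and moved clear.

**Last checks** (top and scene cameras, after release):
- **Cap position:** it is within about 1 mm of the jar's axis.
- **Cap height:** its centre point is about 14.2 mm above the collar top, where 14 is expected.
- **Cap angle:** the bar lies at about 25°, against about 28° estimated for the jar's x axis (0.05 rad off, limit 0.2).
- **Cover:** its ridge is about 51 to 54 mm beyond the organiser's middle, lying flat. The two cameras differ by 3 mm here, within their calibration.

**Not checked or went wrong:**
- I didn't measure the plain cap, eraser, lotion, mug or water bottle again at the end. Nothing was reached for near them.
- One early move was refused because its rows lacked keys; nothing moved, and I repeated it correctly.
- My first estimate of the jar's centre was about 9 mm off in x because the measuring window cut off part of the jar. I corrected it from the wrist camera before inserting the cap.

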